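# Centre the dish on the bench scale and tare it

### The job

The empty white dish was set down off-centre on the digital scale. Without lifting it, push it gently with the fingers until it stands upright inside the ring marked on the weighing platform, then take your fingers off it and lightly press the tare key, the oblong one at the right-hand end of the front panel, fully down and let it come back up. A scale tares wrongly if it is leaned on, so keep off the platform and do not touch the dish while the key is down; leave the two round keys and the jars and cutters beside the scale alone.

Things in the scene. Friction and masses are not known exactly. Their poses are not given: they have to be found in the camera images.
- scale: Digital bench scale, white case 220 (x) x 230 (y) mm, fast on the table; origin under its centre at the table top. +x to its back, -x to its front (to the robot, turned by up to 0.35 rad), +y to its left. Front panel: the strip x -107 to -57 mm, 37 mm high, with a flat display (y -4 to +68 mm, 39 mm high) and three keys at x -82: oblong tare key y -82, round 16 mm keys y -34 and +89, tops 42.5 mm high.
- platform: Rectangular flat aluminium weighing platform of the scale, 150 (x) x 200 (y) mm, centred at x +27, y 0 in the scale's frame, its top 50 mm above the table; it floats on the load cell and sinks up to 3 mm when leaned on (about 5 N per mm). Origin 10 mm below the middle of its top.
- ring_center (a point): Centre, at platform-top height, of the dark ring line, 114 mm across, marked on the middle of the platform. The dish belongs inside it.
- dish: Empty round straight-sided white ceramic dish, 90 mm outside diameter (foot 86 mm), 42 mm high, wall 5 mm, 0.15 to 0.31 kg, loose on the platform; origin at the centre of its underside, z up. At the start it stands 25 to 55 mm off the ring's centre, towards the front panel, and may overhang the platform's front edge.
- tare_key_top (a point): Middle of the top face of the tare key: oblong with round ends, 34 mm long (the scale's y) and 16 mm wide (the scale's x), right-hand end of the panel seen from the robot. Top 42.5 mm above the table when up; the next key's centre is 48 mm away.
- tare_key (a joint): Travel of the tare key in m: 0 up, 0.004 fully down (then it stands on a hard stop). A spring pushes it back: it takes 1 N to start and 5 N to reach the stop.
- units_key (a joint): Travel of the round key beside the tare key (m, 0 up, 0.004 down, same spring). Leave alone.
- power_key (a joint): Travel of the round key at the left end of the panel (m, 0 up, 0.004 down, same spring). Leave alone.
- sprinkles_a: Round shaker jar of red sprinkles with a white cap, 44 mm across, 70 mm high, beside the scale; origin at the centre of its underside. Leave alone.
- sprinkles_b: The same jar with yellow sprinkles, 44 mm across, 70 mm high, beside the scale; origin at the centre of its underside. Leave alone.
- star_cutter: Star-shaped metal biscuit cutter, 57 x 55 x 22 mm, beside the scale; origin at the centre of its underside. Leave alone.
- round_cutter: Round metal biscuit cutter, 52 mm across, 26 mm high, beside the scale; origin at the centre of its underside. Leave alone.
Things that resemble listed ones, but are neither listed nor needed, are in the scene too. There is more than one size of the dish; the job needs the smallest.

How it is judged:
By the outcome, as a careful person would: the job done as asked, in the order asked, and still so for the second after the job is handed in, with the robot touching nothing.
It also fails if it takes over 51 s, if anything falls off the work surface, if the arm or the gripper's body presses on something with over 40 N, if the wrist force passes 120 N, or if a joint passes its speed limit or range.

### The arm

A 7-joint arm with a two-finger parallel gripper is mounted at the origin on a cart in front of the work surface, level with it; the furniture and walls round the work are solid. World frame = base frame: x ahead of the robot, y to its left, z up, the work surface at z = 0. Lengths are in m, angles in rad, forces in N, time in s.
With the tool pointing down it reaches from about 0.35 to 0.9 m from the base axis. Payload 8.1 kg.
Tool frame: the origin (TCP) lies at the very end of the fingers, on their centre line; the grasp point (between the pads) lies 19 mm behind it; z points along the fingers, y is the direction in which the jaws open and shut (so a half turn about z gives the same grasp; the last joint's range is limited). The gripper opens to 85 mm and grips with 20 to 120 N. Pads are 22 mm wide; open, the fingers measure 114 mm over their backs; the gripper's body (76 mm by 85 mm) begins 54 mm behind the grasp point. The pads swing forward as they close: fully open they stand 13 mm farther back than shut.
Start: joints at [-1.217, 0.434, 0.025, 1.573, -0.012, 1.134, -0.075], TCP at [0.276, 0.561, 0.193] pointing down, gripper open.
Joint ranges: [-2.62, 2.62], [-0.44, 2.09], [-1.27, 1.32], [0.08, 2.57], [-1.32, 4.46], [0.12, 2], [-2.74, 2.74]. Speed limits (rad/s): [2.22, 2.22, 3.01, 3.01, 3.14, 3.14, 3.14].

### API

Orientations are given as a unit quaternion [x, y, z, w].
In Python, from cell import r gives the robot as it stands. The module is installed in compiled form; this text tells all that it offers.
- The arm moves only by the tool step_arm, never from a script. Its argument "deltas" is a list of rows, each an object with "turn": the turn, a rotation vector about the tool's x, y, z each as a share of 4 degrees, from -1 to 1, a list of three; "xyz": the shift along the tool's x, y, z each as a share of 20 mm, from -1 to 1, a list of three; "jaw": the gripper command: -1 is shut, 1 is fully open, values between are in proportion. In form: [{"turn": [rx, ry, rz], "xyz": [tx, ty, tz], "jaw": jaw}, ...]. A call has 1 to 8 rows; each row shifts and turns the commanded pose from where the row before left it, along the tool's axes as they then stand; what a row does not reach is not made up. A row lasts 1/12 s, in which the tool goes at most 41.7 mm and 7.16 degrees, less where a joint would pass 70% of its speed; a pose out of reach is approached as far as the arm can. A call with a number of a shift or a turn outside -1 to 1 is refused whole. A call with a gripper value outside its range is refused whole. The fingers move at their own pace and stop on an object; "force" is the grip in N (left out, the last holds). Time passes only in rows, so rows that do not move let the fingers close. It gives the time, the measured TCP pose, the force and the opening at its end, in the units of the state.
- r.state(): the state, without advancing time (a new reading comes with each control period).
- r.read_camera(name): name is "side" or "top"; returns (picture, depth): 420x560x3 uint8, red, green, blue; 420x560 float32, m along the optical axis (not along the pixel's ray), 0 where there is no reading.
- r.get_calibration(name): a dict with "K" (3x3 intrinsics, pixels), "extrinsics" (4x4, takes a point from world to camera coordinates). Camera axes: x right, y up, looking along -z (the intrinsics and any distortion apply to the point x, -y, -z); pixel columns grow to the right and rows downward; lengths in m; the calibration is good to about 2 mm. A picture is of the moment at which its call begins. get_calibration takes no time and is no camera call.
- r.close_job(): hands the job in, once; it reports no verdict.
Trained networks look in the newest picture that a camera, given by its name, has taken for a name from the list of things; names that differ only in an ending like _2 or _b are one class to them, and where a whole thing is asked for, a point or a joint stands for the part that bears it (a point fixed in the world has none). Each returns a list of dicts, best first, with "p" (0 to 1); they miss things now and then, are a little off and sometimes report something else, mostly with a low value. They report only what shows in the picture. A call takes as long as a camera call. They do not tell look-alikes from the thing itself.
- r.spot_in(query, camera): "point" ([column, row] in pixels, amid what is visible of it).
The state is a dict: "time": time; "joint_positions": joint angles; "joint_velocities": joint speeds; "effort": joint torques, N m; "eef_pos": TCP position; "orientation": TCP orientation; "ft_force": force on the tool from outside, world axes, zero at the start; "wrist_torque": the same for the moment, N m; "opening": finger opening in m.
Only numpy, scipy, OpenCV 4.12 (cv2) and the standard library are available. Lean on these libraries where they do the work, as an engineer would, in place of code of your own. Each camera call takes 0.05 s, during which the arm holds its last target.

## Working session

There is one attempt and no reset: what is moved stays moved. The work goes in short steps, Python scripts to look and compute and a tool call to move; the robot and the scene stay as the last step left them, time stands still between calls to the robot, and variables do not carry over. Pictures are saved under pics/ and viewed, and the job is handed in when it is done.

Besides the shell and the picture viewer there is one more tool, called after "Emit:" as name(argument=value, ...), one argument or row to a line, values as JSON. step_arm: Moves the arm, as the interface text tells. Shift numbers are shares of 20 mm and turn numbers shares of 4 degrees, none past 1 either way. Its arguments: {"type":"object","properties":{"deltas":{"type":"array","items":{"type":"object","properties":{"turn":{"type":"array","items":{"type":"number"}},"xyz":{"type":"array","items":{"type":"number"}},"jaw":{"type":"number"}}}},"force":{"type":"number"}},"required":["deltas"]}

```bash
mkdir -p pics
cat > h.py <<'E'
import numpy as np, cv2
from cell import r
def snap(n,f):
    p,d=r.read_camera(n); cv2.imwrite('pics/'+f+'.png',cv2.cvtColor(p,cv2.COLOR_RGB2BGR)); np.save('pics/'+f+'.npy',d); return p,d
def toworld(n,u,v,depth=None,z=None):
    c=r.get_calibration(n);K=np.array(c['K']);E=np.array(c['extrinsics'])
    u=np.asarray(u,float);v=np.asarray(v,float)
    ray=np.stack([(u-K[0,2])/K[0,0],-(v-K[1,2])/K[1,1],-np.ones_like(u)],-1)
    R=E[:3,:3];t=E[:3,3];o=-R.T@t
    dw=ray@R
    if depth is not None: return o+dw*np.asarray(depth)[...,None]
    s=(z-o[2])/dw[...,2]; return o+dw*s[...,None]
def topix(n,P):
    c=r.get_calibration(n);K=np.array(c['K']);E=np.array(c['extrinsics'])
    q=np.atleast_2d(P)@E[:3,:3].T+E[:3,3]; q=q*[1,-1,-1]
    q=q@K.T; return q[:,:2]/q[:,2:]
E
python3 - <<'E'
from h import *
s=r.state();print(s)
for n in ('top','side'):
    snap(n,n+'0'); c=r.get_calibration(n); print(n,c)
    for q in ('dish','tare_key_top','ring_center','platform'):
        print(q,[(np.round(x['point']),round(x['p'],2)) for x in r.spot_in(q,n)])
E
```

```text
{'time': 0.0, 'joint_positions': array([-1.21657937,  0.43519977,  0.02498238,  1.57407348, -0.01159046,
        1.13394639, -0.07511137]), 'joint_velocities': array([-1.35836880e-03, -3.60642120e-04, -1.00822290e-03, -1.93351169e-03,
        1.36355324e-03,  9.34784768e-04,  9.01912936e-05]), 'effort': array([-4.54354840e-04, -6.70473576e+01,  1.02534615e+00, -3.16198182e+01,
        1.57097960e-02,  1.25416636e-02, -8.07327410e-06]), 'eef_pos': array([0.27551188, 0.5604087 , 0.19254964]), 'orientation': array([ 2.26469161e-01,  9.74018054e-01, -7.34968153e-04, -9.49767083e-05]), 'ft_force': array([ 1.06428311, -0.49541275,  0.94685052]), 'wrist_torque': array([ 0.029577  , -0.01752821, -0.0753311 ]), 'opening': 0.08509579700045664}
top {'K': array([[423.68381031,   0.        , 281.78339385],
       [  0.        , 423.68381031, 204.3593122 ],
       [  0.        ,   0.        ,   1.        ]]), 'extrinsics': array([[ 0.02691932, -0.99963194,  0.00336696,  0.10588876],
       [ 0.98096597,  0.02706431,  0.19228439, -0.49879143],
       [-0.19230475, -0.00187329,  0.98133347, -0.82150
[... 198 characters left out ...]
0.42)]
ring_center [(array([317., 179.]), 0.55)]
platform [(array([336., 142.]), 0.95)]
side {'K': array([[398.47447646,   0.        , 275.25054117],
       [  0.        , 398.47447646, 206.1863682 ],
       [  0.        ,   0.        ,   1.        ]]), 'extrinsics': array([[ 0.97563055, -0.21852203,  0.01982833, -0.47734619],
       [ 0.12909755,  0.64474304,  0.75341903, -0.15721693],
       [-0.17742283, -0.73249883,  0.65724167, -0.72976045],
       [ 0.        ,  0.        ,  0.        ,  1.        ]])}
dish [(array([318., 216.]), 0.97), (array([189., 196.]), 0.71)]
tare_key_top [(array([285., 298.]), 0.62)]
ring_center [(array([317., 247.]), 0.9)]
platform [(array([342., 240.]), 0.87)]
```

View pics/top0.png

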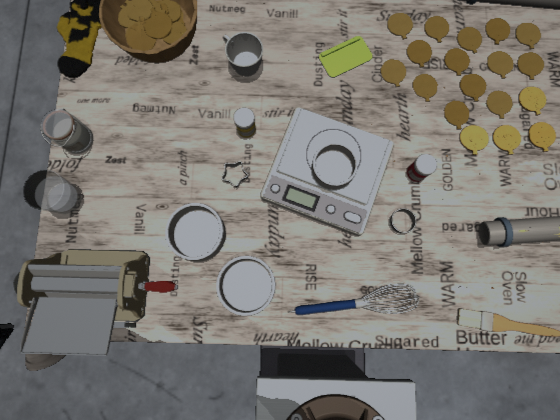

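View pics/side0.png

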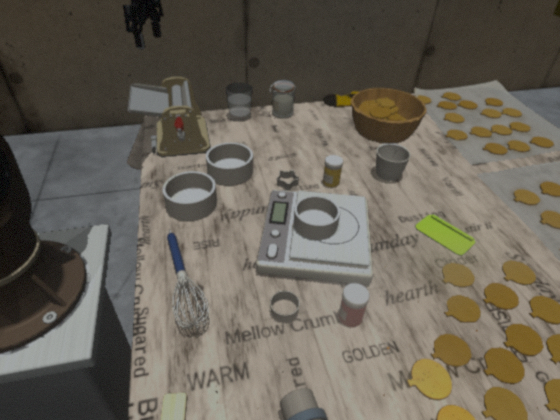

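Both pictures show the scale in the centre with a dish on it. Dish candidates in the top view are (198,232) and (248,284), both larger and standing on the table, and (334,166), small and on the scale. The description points to the last. The oblong tare key is at about (352,217) top, not the network's (244,122), which is the yellow jar.

```bash
cat > meas.py <<'E'
from h import *
def circ(p):
    A=np.c_[2*p,np.ones(len(p))];s=np.linalg.lstsq(A,(p**2).sum(1),rcond=None)[0];return s[:2],np.sqrt(s[2]+s[:2]@s[:2])
def cloud(n,f):
    d=np.load(f'pics/{f}.npy');v,u=np.mgrid[:d.shape[0],:d.shape[1]]
    return toworld(n,u,v,depth=d),d>0
E
python3 - <<'E'
from meas import *
for n,box in (('top',(255,100,400,245)),('side',(250,180,380,285))):
    W,ok=cloud(n,n+'0'); x0,y0,x1,y1=box
    W=W[y0:y1,x0:x1];ok=ok[y0:y1,x0:x1]
    z=W[...,2]
    h,e=np.histogram(z[ok],bins=np.arange(-.01,.11,.004));print(n,dict(zip(np.round(e,3),h)))
    P=W[ok&(z>.03)][:,:2].astype(np.float32)
    rc=cv2.minAreaRect(P);print('case',rc)
    P=W[ok&(z>.0455)&(z<.056)][:,:2].astype(np.float32);print('plat',cv2.minAreaRect(P))
    P=W[ok&(z>.086)&(z<.1)][:,:2]
    c=P.mean(0)
    P=P[np.linalg.norm(P-c,axis=1)<.07]
    print('rim',len(P),circ(P),cv2.minEnclosingCircle(P.astype(np.float32)))
p=cv2.imread('pics/top0.png');cv2.imwrite('pics/topc.png',cv2.resize(p[100:245,255:400],None,fx=4,fy=4,interpolation=cv2.INTER_CUBIC))
E
```

```text
top {np.float64(-0.01): np.int64(0), np.float64(-0.006): np.int64(821), np.float64(-0.002): np.int64(7834), np.float64(0.002): np.int64(1405), np.float64(0.006): np.int64(14), np.float64(0.01): np.int64(28), np.float64(0.014): np.int64(36), np.float64(0.018): np.int64(47), np.float64(0.022): np.int64(52), np.float64(0.026): np.int64(107), np.float64(0.03): np.int64(368), np.float64(0.034): np.int64(2322), np.float64(0.038): np.int64(1292), np.float64(0.042): np.int64(178), np.float64(0.046): np.int64(2487), np.float64(0.05): np.int64(2319), np.float64(0.054): np.int64(804), np.float64(0.058): np.int64(140), np.float64(0.062): np.int64(54), np.float64(0.066): np.int64(48), np.float64(0.07): np.int64(46), np.float64(0.074): np.int64(53), np.float64(0.078): np.int64(40), np.float64(0.082): np.int64(63), np.float64(0.086): np.int64(92), np.float64(0.09): np.int64(264), np.float64(0.094): np.int64(21), np.float64(0.098): np.int64(0), np.float64(0.102): np.int64(0)}
case ((0.5783788561820984, 0.024344004690647125), (0.2294909954071045, 0.21919824182987213), 70.45819091796875)
plat ((0.5856
[... 887 characters left out ...]
), np.float64(0.066): np.int64(121), np.float64(0.07): np.int64(131), np.float64(0.074): np.int64(132), np.float64(0.078): np.int64(130), np.float64(0.082): np.int64(126), np.float64(0.086): np.int64(156), np.float64(0.09): np.int64(220), np.float64(0.094): np.int64(1), np.float64(0.098): np.int64(0), np.float64(0.102): np.int64(0)}
case ((0.571042537689209, -0.005815833806991577), (0.2788081765174866, 0.21892467141151428), 70.26044464111328)
plat ((0.6054320335388184, 0.009944789111614227), (0.20197966694831848, 0.14978331327438354), 70.30506134033203)
rim 377 (array([0.57314873, 0.01045781]), np.float64(0.04231879814463902)) ((0.5735882520675659, 0.012405455112457275), 0.04643397405743599)
```

View pics/topc.png

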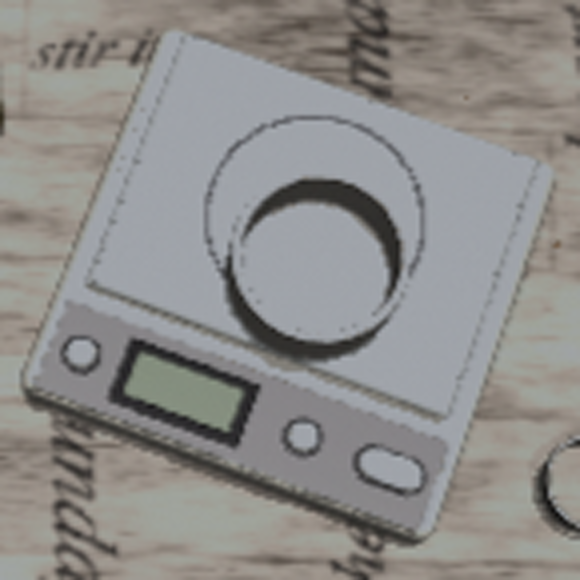

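The crop confirms the choice: the dish on the scale overlaps the ring's lower part, the ring centre is at about pixel (334,156), and the oblong tare key is at (352.5,217.5). Next come refined ring and key positions and the heights along the path.

Run:
```python
from meas import *
print('ring top',toworld('top',333.75,156.2,z=.05),'key top',toworld('top',352.5,217.5,z=.0425))
print('tcp pix',topix('top',[.276,.561,.193]),topix('side',[.276,.561,.193]))
W,ok=cloud('top','top0')
a=np.array([.276,.561]);
for b in np.linspace(0,1,12):
    p=a+b*(np.array([.49,.01])-a)
    m=ok&(np.linalg.norm(W[...,:2]-p,axis=2)<.1);print(np.round(p,2),m.sum(),W[m][:,2].max() if m.any() else None)
W,ok=cloud('side','side0')
for b in np.linspace(0,1,12):
    p=a+b*(np.array([.49,.01])-a)
    m=ok&(np.linalg.norm(W[...,:2]-p,axis=2)<.1);print(np.round(p,2),m.sum(),W[m][:,2].max() if m.any() else None)
```

```text
ring top [0.60120638 0.01331938 0.05      ] key top [ 0.4733408  -0.02657613  0.0425    ]
tcp pix [[  5.91244729 312.868309  ]] [[152.71175047  61.64381416]]
[0.28 0.56] 6119 0.3081869747792758
[0.3  0.51] 9388 0.3081869747792758
[0.31 0.46] 10263 0.3081869747792758
[0.33 0.41] 9143 0.14501510616560165
[0.35 0.36] 8309 0.14501510616560165
[0.37 0.31] 8019 0.14411174077152955
[0.39 0.26] 7351 0.14128372045230353
[0.41 0.21] 7028 0.05865917022435385
[0.43 0.16] 7088 0.05825793393862422
[0.45 0.11] 7130 0.05825793393862422
[0.47 0.06] 7429 0.09563283287043078
[0.49 0.01] 7289 0.09563283287043078
[0.28 0.56] 3084 0.3532898090810521
[0.3  0.51] 3511 0.3532898090810521
[0.31 0.46] 4581 0.3532898090810521
[0.33 0.41] 3568 0.14131113265025502
[0.35 0.36] 3566 0.14131113265025502
[0.37 0.31] 3881 0.14131113265025502
[0.39 0.26] 3420 0.13911987679126003
[0.41 0.21] 3768 0.05759911834926723
[0.43 0.16] 4415 0.05759911834926723
[0.45 0.11] 4384 0.05673311441004969
[0.47 0.06] 4729 0.09308104754872915
[0.49 0.01] 6377 0.09418168155436979
```

Emit:
step_arm(
  deltas=[
    {"turn": [0,0,-0.73],"xyz": [0,0,-0.2],"jaw": 0},
    {"turn": [0,0,-0.73],"xyz": [0,0,-0.2],"jaw": 0},
    {"turn": [0,0,-0.73],"xyz": [0,0,-0.2],"jaw": 0},
    {"turn": [0,0,-0.73],"xyz": [0,0,-0.2],"jaw": 0},
    {"turn": [0,0,-0.73],"xyz": [0,0,-0.2],"jaw": 0},
    {"turn": [0,0,-0.73],"xyz": [0,0,0],"jaw": 0},
    {"turn": [0,0,-0.73],"xyz": [0,0,0],"jaw": 0},
    {"turn": [0,0,-0.73],"xyz": [0,0,0],"jaw": 0},
  ],
)

```text
time: 1.17
eef_pos: [0.2757, 0.561, 0.2135]
orientation: [0.023, 1.0, 0.0, 0.0]
ft_force: [-0.3, -0.4, -0.4]
opening: 0.0426
```

Emit:
step_arm(
  deltas=[
    {"turn": [0,0,0],"xyz": [-0.4,-0.95,0],"jaw": 0},
    {"turn": [0,0,0],"xyz": [-0.4,-0.95,0],"jaw": 0},
    {"turn": [0,0,0],"xyz": [-0.4,-0.95,0],"jaw": 0},
    {"turn": [0,0,0],"xyz": [-0.4,-0.95,0],"jaw": 0},
    {"turn": [0,0,0],"xyz": [-0.4,-0.95,0],"jaw": 0},
    {"turn": [0,0,0],"xyz": [-0.4,-0.95,0],"jaw": 0},
    {"turn": [0,0,0],"xyz": [-0.4,-0.95,0],"jaw": 0},
    {"turn": [0,0,0],"xyz": [-0.4,-0.95,0],"jaw": 0},
  ],
)

```text
time: 1.83
eef_pos: [0.3324, 0.405, 0.2134]
orientation: [0.025, 1.0, 0.0, 0.0]
ft_force: [0.2, 0.0, -0.3]
opening: 0.043
```

Emit:
step_arm(
  deltas=[
    {"turn": [0,0,0],"xyz": [-0.4,-0.95,0],"jaw": 0},
    {"turn": [0,0,0],"xyz": [-0.4,-0.95,0],"jaw": 0},
    {"turn": [0,0,0],"xyz": [-0.4,-0.95,0],"jaw": 0},
    {"turn": [0,0,0],"xyz": [-0.4,-0.95,0],"jaw": 0},
    {"turn": [0,0,0],"xyz": [-0.4,-0.95,0],"jaw": 0},
    {"turn": [0,0,0],"xyz": [-0.4,-0.95,0],"jaw": 0},
    {"turn": [0,0,0],"xyz": [-0.4,-0.95,0],"jaw": 0},
    {"turn": [0,0,0],"xyz": [-0.4,-0.95,0],"jaw": 0},
  ],
)

```text
time: 2.5
eef_pos: [0.3889, 0.25, 0.2135]
orientation: [0.025, 1.0, 0.0, 0.0]
ft_force: [0.7, -0.2, -0.2]
opening: 0.0426
```

Emit:
step_arm(
  deltas=[
    {"turn": [0,0,0],"xyz": [-0.4,-0.95,0],"jaw": 0},
    {"turn": [0,0,0],"xyz": [-0.4,-0.95,0],"jaw": 0},
    {"turn": [0,0,0],"xyz": [-0.4,-0.95,0],"jaw": 0},
    {"turn": [0,0,0],"xyz": [-0.4,-0.95,0],"jaw": 0},
    {"turn": [0,0,0],"xyz": [-0.4,-0.95,0],"jaw": 0},
    {"turn": [0,0,0],"xyz": [-0.4,-0.95,0],"jaw": 0},
    {"turn": [0,0,0],"xyz": [-0.4,-0.95,0],"jaw": 0},
    {"turn": [0,0,0],"xyz": [-0.4,-0.95,0],"jaw": 0},
  ],
)

```text
time: 3.17
eef_pos: [0.4453, 0.0951, 0.2135]
orientation: [0.025, 1.0, 0.0, 0.0]
ft_force: [-0.3, 0.1, -0.1]
opening: 0.0428
```

Emit:
step_arm(
  deltas=[
    {"turn": [0,0,0],"xyz": [-0.4,-0.95,0],"jaw": 0},
    {"turn": [0,0,0],"xyz": [-0.4,-0.95,0],"jaw": 0},
    {"turn": [0,0,0],"xyz": [-0.4,-0.95,0],"jaw": 0},
    {"turn": [0,0,0],"xyz": [-0.4,-0.95,0],"jaw": 0},
    {"turn": [0,0,0],"xyz": [0,0,0.5],"jaw": 0},
    {"turn": [0,0,0],"xyz": [0,0,0.5],"jaw": 0},
    {"turn": [0,0,0],"xyz": [0,0,0],"jaw": 0},
  ],
)

```text
time: 3.75
eef_pos: [0.4718, 0.019, 0.1913]
orientation: [0.024, 1.0, -0.0, -0.002]
ft_force: [-1.1, 0.7, -0.5]
opening: 0.043
```

Emit:
step_arm(
  deltas=[
    {"xyz": [0,0,0.8],"turn": [0,0,0],"jaw": 0},
    {"xyz": [0,0,0.8],"turn": [0,0,0],"jaw": 0},
    {"xyz": [0,0,0.8],"turn": [0,0,0],"jaw": 0},
    {"xyz": [0,0,0.8],"turn": [0,0,0],"jaw": 0},
    {"xyz": [0,0,0.8],"turn": [0,0,0],"jaw": 0},
    {"xyz": [0,0,0.5],"turn": [0,0,0],"jaw": 0},
    {"xyz": [0,0,0],"turn": [0,0,0],"jaw": 0},
    {"xyz": [0,0,0],"turn": [0,0,0],"jaw": 0},
  ],
)

```text
time: 4.42
eef_pos: [0.4727, 0.0194, 0.1031]
orientation: [0.024, 1.0, 0.0, -0.001]
ft_force: [0.3, -0.3, 1.0]
opening: 0.0428
```

Run:
```python
from meas import *
for n in ('side','top'):
    p,d=snap(n,n+'1'); P=r.state()['eef_pos']; print(P,topix(n,P))
    u,v=topix(n,P)[0].astype(int); c=p[v-90:v+60,u-75:u+100,::-1]
    cv2.imwrite(f'pics/{n}1c.png',cv2.resize(np.ascontiguousarray(c),None,fx=4,fy=4,interpolation=cv2.INTER_CUBIC)); print(u-75,v-90)
```

```text
[0.47329491 0.01929348 0.10367152] [[265.94303289 209.10691118]]
190 119
[0.47368441 0.01917247 0.10399054] [[333.96070265 211.47232443]]
258 121
```

View pics/side1c.png

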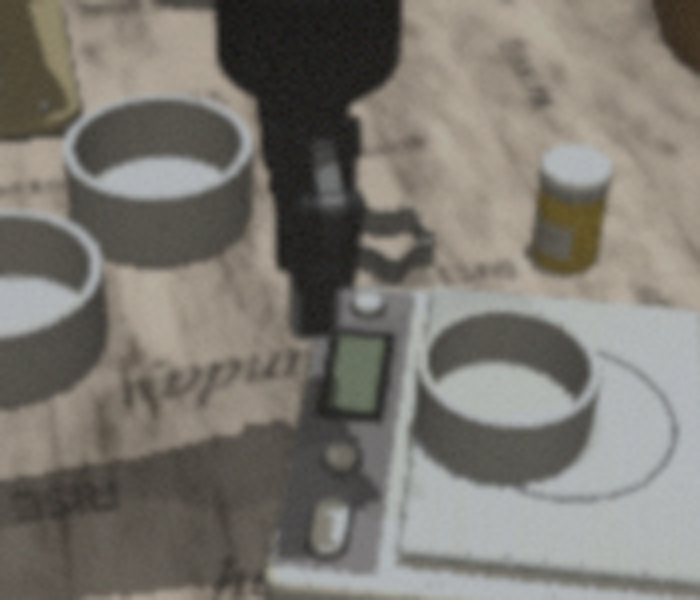

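View pics/top1c.png

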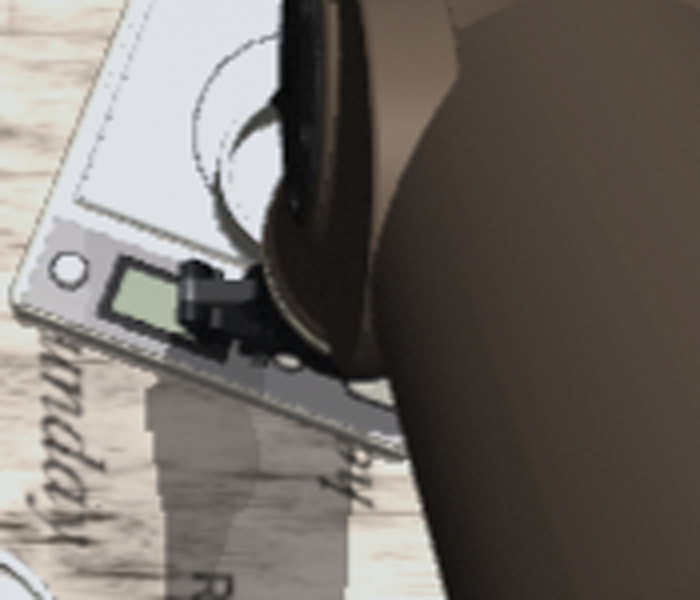

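The side crop shows the closer finger's tip at about pixel (267,201), ahead of the display and well clear of the dish. The top view is blocked by the arm. I'll check the side camera against the arm's kinematics.

```bash
python3 - <<'E'
from meas import *
W,ok=cloud('side','side1')
m=ok&(np.linalg.norm(W[...,:2]-[.473,.019],axis=2)<.08)&(W[...,2]>.1-.005)&(W[...,2]<.14)
v,u=np.nonzero(m)
P=W[m]
for lo in np.arange(.096,.14,.004):
    q=P[(P[:,2]>=lo)&(P[:,2]<lo+.004)]
    if len(q): print(round(lo,3),len(q),q.min(0).round(4),q.max(0).round(4),np.median(q,0).round(4))
E
python3 - <<'E'
from meas import *
d=np.load('pics/side1.npy'); print((d==0).sum(), d[190:205,262:275:3])
P=r.state()['eef_pos']
a=np.array([-.999,.048,0]);b=np.array([.048,.999,0])
# right finger inner face y=-.0215, outer -.036 ; x +-.011
for dz in (0,.006,.012):
  for yy in (-.0215,-.036):
    for xx in (-.011,.011): print(dz,yy,xx,((topix('side',P+a*xx+b*yy+[0,0,dz])[0]-[190,119])*4+2).round())
E
```

```text
906 [[0.         0.6559906  0.6586064  0.6593676  0.6612573 ]
 [0.9667111  0.6595567  0.6600576  0.6599719  0.        ]
 [0.9633114  0.6607003  0.6849788  0.68841124 0.6968653 ]
 [0.96008444 0.69237953 0.6875525  0.6898741  0.6989152 ]
 [0.9589276  0.695105   0.6877002  0.6892599  0.69770855]
 [0.95496607 0.69553214 0.6888388  0.6873159  0.7014003 ]
 [0.9510212  0.69570166 0.6890276  0.6939507  0.7019182 ]
 [0.94960135 0.699436   0.6905203  0.6931398  0.70349854]
 [0.94612205 0.6993614  0.6944406  0.69692546 0.7045303 ]
 [0.94111556 0.7006667  0.6954333  0.6987561  0.7062901 ]
 [0.9381629  0.70291364 0.6975384  0.6964138  0.707193  ]
 [0.9377821  0.70503336 0.6975484  0.6986012  0.7099561 ]
 [0.9380876  0.70648676 0.70197797 0.70413923 0.7112754 ]
 [0.9349479  0.7114815  0.7090156  0.7104037  0.8742039 ]
 [0.9274312  0.71044457 0.9301909  0.8743347  0.87352264]]
0 -0.0215 -0.011 [337. 390.]
0 -0.0215 0.011 [290. 395.]
0 -0.036 -0.011 [342. 411.]
0 -0.036 0.011 [295. 416.]
0.006 -0.0215 -0.011 [337. 380.]
0.006 -0.0215 0.011 [290. 385.]
0.006 -0.036 -0.011 [343. 401.]
0.006 -0.036 0.011 [295. 406.]
0.012 -0.0215 -0.011 [337. 371.]
0.012 -0.0215 0.011 [290. 375.]
0.012 -0.036 -0.011 [343. 392.]
0.012 -0.036 0.011 [295. 397.]
```

Run:
```python
from meas import *
d=np.load('pics/side1.npy')
for v in range(186,206):
  print(v,[tuple((toworld('side',u,v,depth=d[v,u])*1000).round().astype(int)) for u in (265,267,269,271,273,275)])
```

```text
186 [(np.int64(459), np.int64(-41), np.int64(208)), (np.int64(463), np.int64(-39), np.int64(207)), (np.int64(468), np.int64(-30), np.int64(198)), (np.int64(471), np.int64(-30), np.int64(198)), (np.int64(474), np.int64(-32), np.int64(199)), (np.int64(478), np.int64(-32), np.int64(198))]
187 [(np.int64(459), np.int64(-40), np.int64(205)), (np.int64(463), np.int64(-38), np.int64(203)), (np.int64(467), np.int64(-32), np.int64(198)), (np.int64(471), np.int64(-33), np.int64(199)), (np.int64(474), np.int64(-33), np.int64(198)), (np.int64(477), np.int64(-34), np.int64(198))]
188 [(np.int64(460), np.int64(-37), np.int64(201)), (np.int64(462), np.int64(-40), np.int64(203)), (np.int64(467), np.int64(-34), np.int64(197)), (np.int64(470), np.int64(-34), np.int64(197)), (np.int64(474), np.int64(-34), np.int64(197)), (np.int64(477), np.int64(-35), np.int64(197))]
189 [(np.int64(460), np.int64(-38), np.int64(200)), (np.int64(463), np.int64(-39), np.int64(200)), (np.int64(467), np.int64(-35), np.int64(196)), (np.int64(470), np.int64(-36), np.int64(196)), (np.int64(474), np.int64(-35), np.int64(195)),
[... 3915 characters left out ...]
(np.int64(476), np.int64(-12), np.int64(145)), (np.int64(480), np.int64(-12), np.int64(144)), (np.int64(512), np.int64(107), np.int64(39))]
204 [(np.int64(465), np.int64(-11), np.int64(143)), (np.int64(504), np.int64(153), np.int64(-2)), (np.int64(499), np.int64(108), np.int64(37)), (np.int64(503), np.int64(108), np.int64(36)), (np.int64(507), np.int64(106), np.int64(37)), (np.int64(512), np.int64(106), np.int64(37))]
205 [(np.int64(498), np.int64(148), np.int64(0)), (np.int64(503), np.int64(147), np.int64(0)), (np.int64(498), np.int64(106), np.int64(36)), (np.int64(502), np.int64(105), np.int64(36)), (np.int64(506), np.int64(101), np.int64(39)), (np.int64(511), np.int64(102), np.int64(37))]
```

Run:
```python
import cv2
c=cv2.imread('pics/side1.png')[150:225,230:330];cv2.imwrite('pics/s1cc.png',cv2.resize(c,None,fx=8,fy=8,interpolation=cv2.INTER_NEAREST))
```

```text
(no output)
```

View pics/s1cc.png

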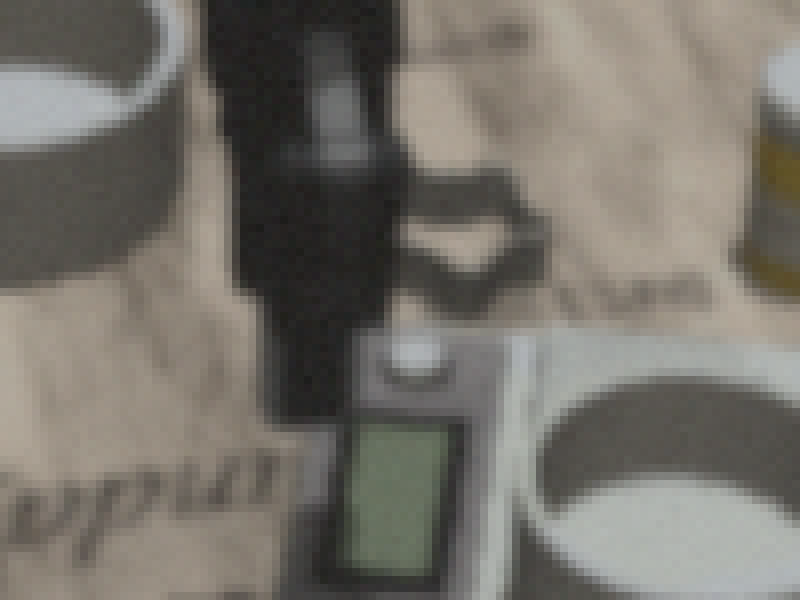

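Run:
```python
from meas import *
for n in('top','side'):
    W,ok=cloud(n,n+'1')
    m=ok&(np.linalg.norm(W[...,:2]-[.473,.019],axis=2)<.07)&(W[...,2]>.1)&(W[...,2]<.3)
    P=W[m]
    for lo in np.arange(.1,.26,.01):
        q=P[(P[:,2]>=lo)&(P[:,2]<lo+.01)]
        if len(q)>3: print(n,round(lo,3),len(q),q.min(0).round(3),q.max(0).round(3))
print(r.state())
```

```text
top 0.15 10 [0.463 0.043 0.15 ] [0.473 0.056 0.159]
top 0.16 6 [0.463 0.044 0.162] [0.468 0.055 0.167]
top 0.17 5 [0.463 0.043 0.171] [0.468 0.056 0.174]
top 0.19 66 [0.461 0.05  0.19 ] [0.479 0.074 0.2  ]
top 0.2 27 [0.463 0.051 0.2  ] [0.477 0.075 0.21 ]
top 0.21 36 [0.457 0.041 0.21 ] [0.47  0.081 0.219]
top 0.22 20 [0.457 0.044 0.22 ] [0.464 0.083 0.229]
top 0.23 39 [0.464 0.066 0.232] [0.488 0.087 0.24 ]
top 0.24 175 [0.462 0.052 0.24 ] [0.488 0.087 0.25 ]
top 0.25 57 [0.464 0.055 0.25 ] [0.484 0.072 0.26 ]
side 0.14 27 [ 0.461 -0.015  0.143] [0.482 0.041 0.149]
side 0.15 62 [ 0.461 -0.019  0.15 ] [0.481 0.042 0.16 ]
side 0.16 67 [ 0.461 -0.02   0.16 ] [0.483 0.041 0.17 ]
side 0.17 26 [ 0.462 -0.02   0.17 ] [0.478 0.037 0.177]
side 0.18 17 [ 0.459 -0.035  0.183] [0.479 0.052 0.19 ]
side 0.19 95 [ 0.457 -0.039  0.19 ] [0.485 0.047 0.2  ]
side 0.2 48 [ 0.455 -0.042  0.2  ] [0.482 0.038 0.21 ]
side 0.21 107 [ 0.455 -0.045  0.21 ] [0.481 0.042 0.22 ]
side 0.22 125 [ 0.455 -0.047  0.22 ] [0.489 0.041 0.23 ]
side 0.23 155 [ 0.453 -0.051  0.23 ] [0.493 0.034 0.24 ]
side 0.24 276 [ 0.453 -0.051  0.24 ] [0.492 0.032 0.25 ]
side 0.25 95 [ 0.461 -0.026  0.25 ] [0.482 0.009 0.26 ]
{'time': 4.5167, 'joint_positions': array([-0.34925824,  0.29672583,  0.24387797,  2.05793553, -0.09926167,
        0.79680144,  1.47630144]), 'joint_velocities': array([ 0.00287893, -0.0061778 ,  0.0040792 , -0.00237541, -0.00149777,
       -0.00405014,  0.0030003 ]), 'effort': array([-8.40615481e-02, -4.73583770e+01,  2.51017705e+00, -2.45015877e+01,
        1.00657292e-04,  1.59828085e-02, -6.09948518e-03]), 'eef_pos': array([0.47368441, 0.01917247, 0.10399054]), 'orientation': array([2.41406355e-02, 9.99708465e-01, 1.93499682e-04, 4.21771827e-04]), 'ft_force': array([-0.56170542,  1.05228884, -0.29430898]), 'wrist_torque': array([ 0.02632085, -0.02971418, -0.00500111]), 'opening': 0.04275559845464496}
```

Run:
```python
import cv2
c=cv2.imread('pics/top1.png')[170:240,260:360];cv2.imwrite('pics/t1cc.png',cv2.resize(c,None,fx=8,fy=8,interpolation=cv2.INTER_CUBIC))
```

```text
(no output)
```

View pics/t1cc.png

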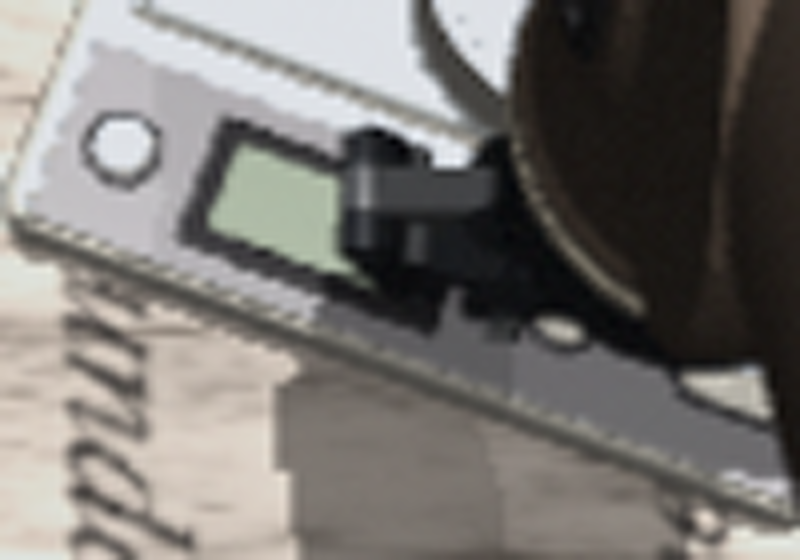

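Both cameras put the visible fingertips at about z=0.143, while the TCP reads 0.104. That is more than the stated swing-back, so I'll lower to TCP z≈0.06, which is safe either way, and look again.

Emit:
step_arm(
  deltas=[
    {"xyz": [0,0,0.5],"turn": [0,0,0],"jaw": 0},
    {"xyz": [0,0,0.5],"turn": [0,0,0],"jaw": 0},
    {"xyz": [0,0,0.5],"turn": [0,0,0],"jaw": 0},
    {"xyz": [0,0,0.5],"turn": [0,0,0],"jaw": 0},
    {"xyz": [0,0,0.2],"turn": [0,0,0],"jaw": 0},
    {"xyz": [0,0,0],"turn": [0,0,0],"jaw": 0},
  ],
)

```text
time: 5.02
eef_pos: [0.4729, 0.0186, 0.0589]
orientation: [0.025, 1.0, -0.0, -0.0]
ft_force: [-0.2, 0.6, -1.4]
opening: 0.0426
```

```bash
cat > tips.py <<'E'
from meas import *
import sys
f=sys.argv[1]
p,d=snap('side','side'+f); P=r.state()['eef_pos']; print(P, r.state()['ft_force'],r.state()['opening'])
W,ok=cloud('side','side'+f)
m=ok&(np.linalg.norm(W[...,:2]-P[:2],axis=2)<.07)&(p.max(2)<70)&(W[...,2]>.03)&(W[...,2]<P[2]+.08)
Q=W[m]
for lo in np.arange(.03,P[2]+.08,.005):
    q=Q[(Q[:,2]>=lo)&(Q[:,2]<lo+.005)]
    if len(q)>3: print(round(lo,3),len(q),q.min(0).round(3),q.max(0).round(3))
c=p[140:290,230:405,::-1]
cv2.imwrite(f'pics/side{f}c.png',cv2.resize(np.ascontiguousarray(c),None,fx=4,fy=4,interpolation=cv2.INTER_CUBIC))
E
python3 tips.py 2
```

```text
[0.47322338 0.01858577 0.05933881] [ 1.60287121 -1.14655601  0.02284678] 0.04286197369088094
0.03 8 [ 0.477 -0.     0.034] [0.5   0.047 0.035]
0.035 183 [ 0.462 -0.04   0.035] [0.525 0.065 0.04 ]
0.04 4 [0.494 0.04  0.04 ] [0.518 0.049 0.041]
0.095 5 [ 0.465 -0.012  0.099] [ 0.48  -0.011  0.1  ]
0.1 7 [ 0.465 -0.015  0.1  ] [0.482 0.038 0.104]
0.105 22 [ 0.463 -0.019  0.105] [0.479 0.039 0.11 ]
0.11 26 [ 0.463 -0.02   0.111] [0.482 0.04  0.115]
0.115 25 [ 0.463 -0.019  0.116] [0.478 0.04  0.12 ]
0.12 18 [ 0.463 -0.02   0.12 ] [0.478 0.038 0.125]
0.125 25 [ 0.461 -0.021  0.125] [0.479 0.039 0.13 ]
0.135 5 [0.471 0.039 0.135] [0.479 0.041 0.138]
```

View pics/side2c.png

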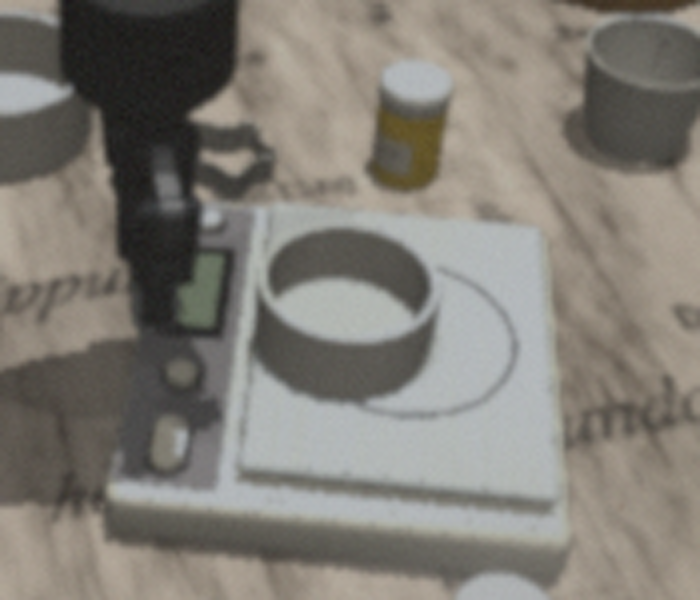

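Emit:
step_arm(
  deltas=[
    {"xyz": [0,0,0.35],"turn": [0,0,0],"jaw": 0},
    {"xyz": [0,0,0.35],"turn": [0,0,0],"jaw": 0},
    {"xyz": [0,0,0],"turn": [0,0,0],"jaw": 0},
  ],
)

```text
time: 5.32
eef_pos: [0.4727, 0.0186, 0.0443]
orientation: [0.025, 1.0, -0.0, -0.001]
ft_force: [0.5, -0.5, 0.1]
opening: 0.0427
```

Emit:
step_arm(
  deltas=[
    {"xyz": [0,0,0.1],"turn": [0,0,0],"jaw": 0},
    {"xyz": [0,0,0.1],"turn": [0,0,0],"jaw": 0},
    {"xyz": [0,0,0.1],"turn": [0,0,0],"jaw": 0},
    {"xyz": [0,0,0.1],"turn": [0,0,0],"jaw": 0},
  ],
)

```text
time: 5.65
eef_pos: [0.4734, 0.0186, 0.0372]
orientation: [0.025, 1.0, 0.0, 0.0]
ft_force: [-0.7, -0.2, -0.1]
opening: 0.0428
```

```bash
python3 tips.py 3
```

```text
[0.47315567 0.01855636 0.03689941] [0.34513819 0.18994403 0.23333398] 0.04307614902821952
0.035 144 [ 0.462 -0.039  0.035] [0.526 0.065 0.04 ]
0.075 5 [ 0.465 -0.012  0.077] [0.529 0.008 0.079]
0.08 16 [ 0.463 -0.016  0.08 ] [0.529 0.043 0.084]
0.085 24 [ 0.461 -0.019  0.085] [0.482 0.043 0.09 ]
0.09 27 [ 0.462 -0.02   0.09 ] [0.482 0.039 0.095]
0.095 28 [ 0.461 -0.02   0.095] [0.482 0.04  0.1  ]
0.1 13 [ 0.463 -0.02   0.1  ] [ 0.479 -0.011  0.104]
0.105 12 [ 0.465 -0.02   0.105] [ 0.479 -0.016  0.109]
0.11 7 [0.471 0.037 0.112] [0.481 0.04  0.115]
```

View pics/side3c.png

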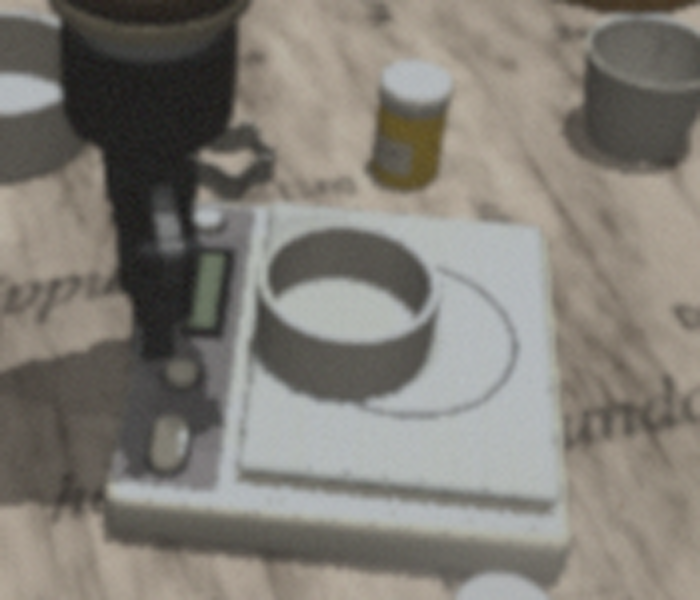

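No contact at TCP z=0.037, and the tips show at 0.077, so the real fingertips are about 40 mm above the reported TCP at this opening. I'll use that offset and lower the tips to about 0.061.

Emit:
step_arm(
  deltas=[
    {"xyz": [0,0,0.2],"turn": [0,0,0],"jaw": 0},
    {"xyz": [0,0,0.2],"turn": [0,0,0],"jaw": 0},
    {"xyz": [0,0,0.2],"turn": [0,0,0],"jaw": 0},
    {"xyz": [0,0,0.15],"turn": [0,0,0],"jaw": 0},
    {"xyz": [0,0,0],"turn": [0,0,0],"jaw": 0},
  ],
)

```text
time: 6.12
eef_pos: [0.4728, 0.0185, 0.0216]
orientation: [0.025, 1.0, -0.0, -0.001]
ft_force: [0.2, 0.7, 0.0]
opening: 0.0432
```

Emit:
step_arm(
  deltas=[
    {"xyz": [-0.4,0,0],"turn": [0,0,0],"jaw": 0},
    {"xyz": [-0.4,0,0],"turn": [0,0,0],"jaw": 0},
    {"xyz": [-0.4,0,0],"turn": [0,0,0],"jaw": 0},
    {"xyz": [-0.4,0,0],"turn": [0,0,0],"jaw": 0},
    {"xyz": [0,0,0],"turn": [0,0,0],"jaw": 0},
  ],
)

```text
time: 6.53
eef_pos: [0.5079, 0.0169, 0.0226]
orientation: [0.025, 1.0, -0.0, 0.001]
ft_force: [1.2, 0.0, 0.1]
opening: 0.0425
```

```bash
python3 tips.py 4
```

```text
[0.50660819 0.01689205 0.0223817 ] [-0.08570774  0.39936408  0.55347649] 0.04266093917997726
0.03 5 [0.479 0.047 0.035] [0.492 0.075 0.035]
0.035 236 [ 0.474 -0.024  0.035] [0.511 0.086 0.04 ]
0.06 9 [ 0.5   -0.015  0.061] [0.529 0.038 0.065]
0.065 16 [ 0.496 -0.019  0.065] [0.53  0.045 0.07 ]
0.07 28 [ 0.496 -0.021  0.07 ] [0.531 0.042 0.075]
0.075 27 [ 0.496 -0.022  0.075] [0.531 0.042 0.08 ]
0.08 27 [ 0.496 -0.022  0.08 ] [0.517 0.037 0.085]
0.085 22 [ 0.496 -0.021  0.085] [0.513 0.038 0.09 ]
0.09 17 [ 0.496 -0.021  0.09 ] [0.513 0.036 0.094]
0.095 10 [0.499 0.035 0.095] [0.519 0.041 0.099]
```

View pics/side4c.png

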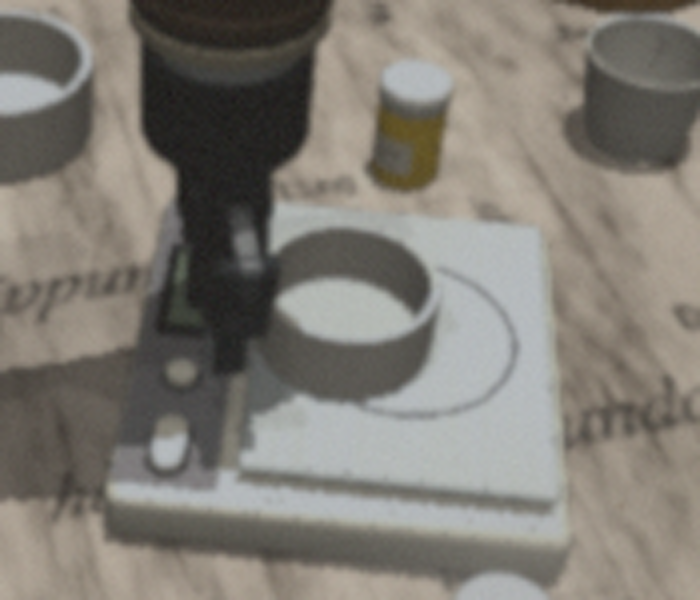

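Emit:
step_arm(
  deltas=[
    {"xyz": [-0.12,0,0],"turn": [0,0,0],"jaw": 0},
    {"xyz": [-0.12,0,0],"turn": [0,0,0],"jaw": 0},
    {"xyz": [-0.12,0,0],"turn": [0,0,0],"jaw": 0},
    {"xyz": [-0.12,0,0],"turn": [0,0,0],"jaw": 0},
    {"xyz": [-0.12,0,0],"turn": [0,0,0],"jaw": 0},
    {"xyz": [-0.12,0,0],"turn": [0,0,0],"jaw": 0},
    {"xyz": [-0.1,0,0],"turn": [0,0,0],"jaw": 0},
    {"xyz": [-0.1,0,0],"turn": [0,0,0],"jaw": 0},
  ],
)

```text
time: 7.25
eef_pos: [0.5235, 0.0161, 0.0222]
orientation: [0.025, 1.0, 0.0, -0.0]
ft_force: [-0.4, 0.3, -0.4]
opening: 0.0428
```

Emit:
step_arm(
  deltas=[
    {"xyz": [-0.1,0,0],"turn": [0,0,0],"jaw": 0},
    {"xyz": [-0.1,0,0],"turn": [0,0,0],"jaw": 0},
    {"xyz": [-0.1,0,0],"turn": [0,0,0],"jaw": 0},
    {"xyz": [-0.1,0,0],"turn": [0,0,0],"jaw": 0},
    {"xyz": [-0.1,0,0],"turn": [0,0,0],"jaw": 0},
    {"xyz": [-0.1,0,0],"turn": [0,0,0],"jaw": 0},
  ],
)

```text
time: 7.75
eef_pos: [0.5358, 0.0154, 0.0223]
orientation: [0.025, 1.0, -0.0, -0.0]
ft_force: [-0.5, 0.5, 0.1]
opening: 0.0428
```

```bash
python3 tips.py 5 | head -1
cat > rim.py <<'E'
from meas import *
import sys
for n,box in (('top',(255,100,400,245)),('side',(250,150,400,285))):
    f=n+sys.argv[1]
    import os
    if not os.path.exists(f'pics/{f}.npy'): continue
    p=cv2.imread(f'pics/{f}.png')
    W,ok=cloud(n,f);x0,y0,x1,y1=box
    g=(p.max(2)>90)
    W=W[y0:y1,x0:x1];ok=(ok&g)[y0:y1,x0:x1]
    z=W[...,2];P=W[ok&(z>.088)&(z<.098)][:,:2]
    P=P[np.linalg.norm(P-[.59,.014],axis=1)<.08]
    print(n,'rim',len(P),circ(P),cv2.minEnclosingCircle(P.astype(np.float32)))
    m=ok&(z>.08)&(z<.1)
    pts=W[m]; print('z',np.percentile(pts[:,2],[50,95]))
E
python3 rim.py 5
```

```text
[0.5362698  0.01536576 0.02233302] [-0.15858585 -0.51533221 -0.12074464] 0.042735086879985
side rim 215 (array([0.58672573, 0.00852924]), np.float64(0.04211858624324466)) ((0.5869281888008118, 0.008837239816784859), 0.04559251666069031)
z [0.09025214 0.09226205]
```

View pics/side5c.png

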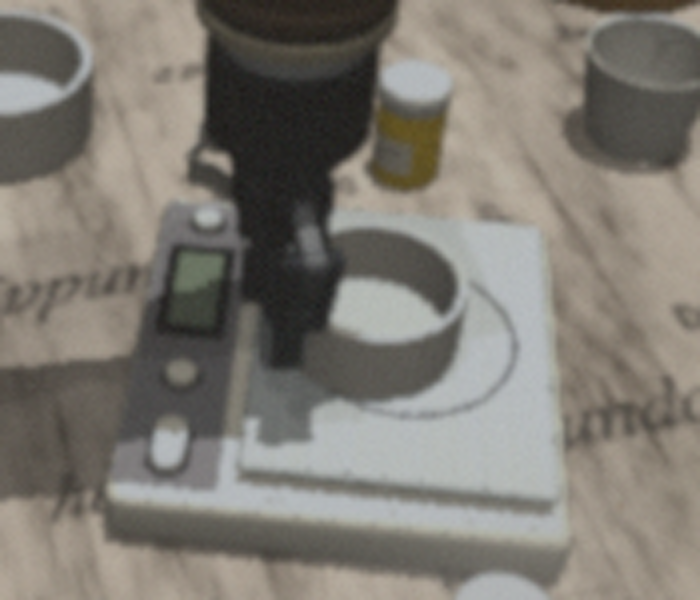

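The dish moved with the fingers and is upright. The side camera puts its centre at (0.587, 0.009) against the ring centre at (0.605, 0.010), so about 18 mm more is needed.

Emit:
step_arm(
  deltas=[
    {"xyz": [-0.11,0.01,0],"turn": [0,0,0],"jaw": 0},
    {"xyz": [-0.11,0.01,0],"turn": [0,0,0],"jaw": 0},
    {"xyz": [-0.11,0.01,0],"turn": [0,0,0],"jaw": 0},
    {"xyz": [-0.11,0.01,0],"turn": [0,0,0],"jaw": 0},
    {"xyz": [-0.11,0.01,0],"turn": [0,0,0],"jaw": 0},
    {"xyz": [-0.11,0.01,0],"turn": [0,0,0],"jaw": 0},
    {"xyz": [-0.1,0.01,0],"turn": [0,0,0],"jaw": 0},
    {"xyz": [-0.05,0,0],"turn": [0,0,0],"jaw": 0},
  ],
)

```text
time: 8.47
eef_pos: [0.5523, 0.0162, 0.0223]
orientation: [0.025, 1.0, 0.0, 0.0]
ft_force: [-1.1, -0.0, -0.2]
opening: 0.0427
```

```bash
python3 tips.py 6 | head -1;python3 rim.py 6
```

```text
[0.55229447 0.0161316  0.02231388] [-0.13053351 -0.60257709  0.77782607] 0.042674135426227014
side rim 209 (array([0.60175038, 0.0097236 ]), np.float64(0.043043508749668266)) ((0.5924599170684814, 0.014305105432868004), 0.05626605823636055)
z [0.09032023 0.09226947]
```

View pics/side6c.png

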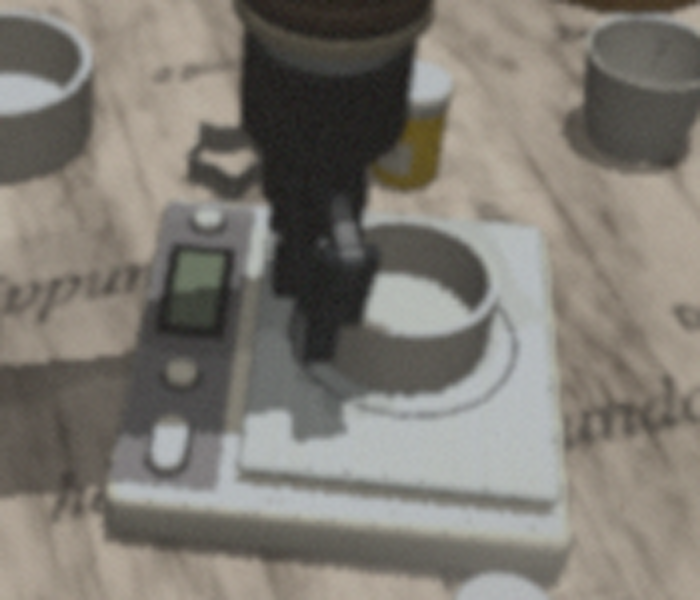

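Emit:
step_arm(
  deltas=[
    {"xyz": [-0.06,0,0],"turn": [0,0,0],"jaw": 0},
    {"xyz": [-0.06,0,0],"turn": [0,0,0],"jaw": 0},
    {"xyz": [0,0,0],"turn": [0,0,0],"jaw": 0},
    {"xyz": [0,0,0],"turn": [0,0,0],"jaw": 0},
    {"xyz": [0.1,0,0],"turn": [0,0,0],"jaw": 0},
    {"xyz": [0.2,0,0],"turn": [0,0,0],"jaw": 0},
    {"xyz": [0.4,0,0],"turn": [0,0,0],"jaw": 0},
    {"xyz": [0.6,0,0],"turn": [0,0,0],"jaw": 0},
  ],
)

```text
time: 9.18
eef_pos: [0.5282, 0.0172, 0.0224]
orientation: [0.025, 1.0, -0.0, 0.0]
ft_force: [-0.0, 0.5, 0.4]
opening: 0.0426
```

Emit:
step_arm(
  deltas=[
    {"xyz": [0.6,0,-0.2],"turn": [0,0,0],"jaw": 0},
    {"xyz": [0.6,0,-0.5],"turn": [0,0,0],"jaw": 0},
    {"xyz": [0.6,0,-0.8],"turn": [0,0,0],"jaw": 0},
    {"xyz": [0.6,0,-0.8],"turn": [0,0,0],"jaw": -1},
    {"xyz": [0.6,0,0],"turn": [0,0,0],"jaw": -1},
    {"xyz": [0,0,0],"turn": [0,0,0],"jaw": -1},
    {"xyz": [0,0,0],"turn": [0,0,0],"jaw": -1},
    {"xyz": [0,0,0],"turn": [0,0,0],"jaw": -1},
  ],
)

```text
time: 9.85
eef_pos: [0.4686, 0.0203, 0.0682]
orientation: [0.024, 1.0, 0.0, 0.0]
ft_force: [-0.3, -0.1, 0.7]
opening: 0.0
```

```bash
python3 tips.py 7
python3 - <<'E'
from h import *
snap('top','top7')
E
python3 rim.py 7
```

```text
[0.46874481 0.02016114 0.06803715] [-0.29941995  0.58138115  0.26264445] 0.0001884964825812137
0.03 4 [0.479 0.007 0.034] [0.492 0.064 0.035]
0.035 199 [ 0.462 -0.036  0.035] [0.525 0.081 0.04 ]
0.11 11 [0.459 0.006 0.111] [0.478 0.013 0.115]
0.115 21 [0.458 0.004 0.115] [0.477 0.013 0.12 ]
0.12 20 [0.458 0.003 0.12 ] [0.478 0.015 0.125]
0.125 25 [0.459 0.003 0.125] [0.477 0.013 0.13 ]
0.13 19 [0.459 0.003 0.13 ] [0.479 0.013 0.135]
0.135 11 [0.458 0.004 0.135] [0.474 0.021 0.137]
top rim 97 (array([0.60448117, 0.01716619]), np.float64(0.04041143281507225)) ((0.6043460369110107, 0.041072145104408264), 0.035621799528598785)
z [0.09196984 0.09434531]
side rim 294 (array([0.60515344, 0.00920606]), np.float64(0.04233877963994258)) ((0.6047446131706238, 0.009211246855556965), 0.046026598662137985)
z [0.09019374 0.09229867]
```

View pics/side7c.png

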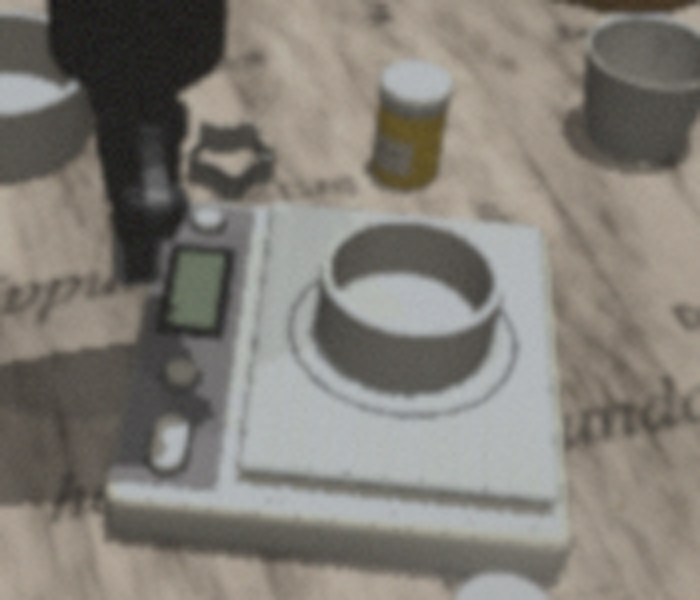

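View pics/top7.png

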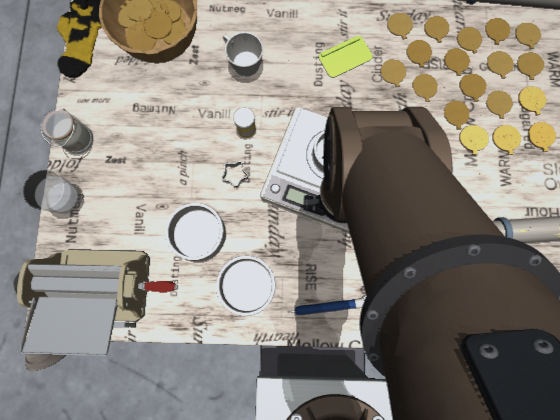

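The side view shows the dish standing upright inside the ring with an even gap all round. Its rim centre is (0.605, 0.009) and the ring centre is (0.605, 0.010). The top view is mostly blocked by the arm. Next is the tare key, at crop (170,443).

Run:
```python
from meas import *
print('key side',toworld('side',272.4,250.6,z=.0425))
# scale-frame based from platform fit side
for c,yaw in (((.6054,.0099),-19.7),):
    t=np.radians(yaw);R=np.array([[np.cos(t),-np.sin(t)],[np.sin(t),np.cos(t)]])
    k=np.array(c)+R@[-.109,-.082];print(k)
p=cv2.imread('pics/side7.png')[225:270,255:300];cv2.imwrite('pics/k7.png',cv2.resize(p,None,fx=10,fy=10,interpolation=cv2.INTER_CUBIC))
p=cv2.imread('pics/side7.png')[180:225,245:290];cv2.imwrite('pics/f7.png',cv2.resize(p,None,fx=10,fy=10,interpolation=cv2.INTER_CUBIC))
```

```text
key side [ 0.47547423 -0.03278385  0.0425    ]
[ 0.4751379 -0.0305572]
```

View pics/k7.png

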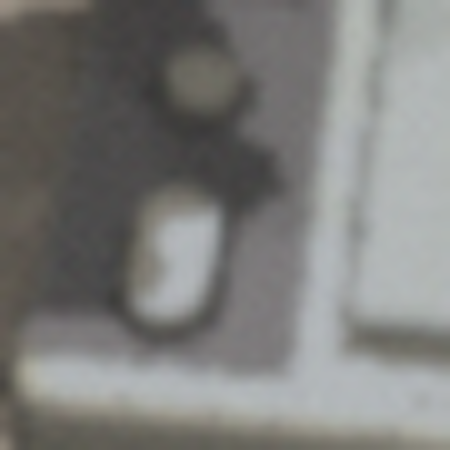

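View pics/f7.png

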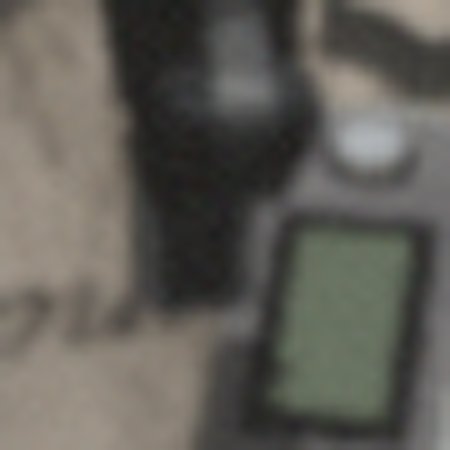

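Emit:
step_arm(
  deltas=[
    {"xyz": [-0.13,-0.8,0],"turn": [0,0,0],"jaw": -1},
    {"xyz": [-0.13,-0.8,0],"turn": [0,0,0],"jaw": -1},
    {"xyz": [-0.15,-0.82,0],"turn": [0,0,0],"jaw": -1},
    {"xyz": [0,0,0.3],"turn": [0,0,0.84],"jaw": -1},
    {"xyz": [0,0,0.3],"turn": [0,0,0.84],"jaw": -1},
    {"xyz": [0,0,0.3],"turn": [0,0,0.84],"jaw": -1},
    {"xyz": [0,0,0.3],"turn": [0,0,0.84],"jaw": -1},
    {"xyz": [0,0,0.3],"turn": [0,0,0.84],"jaw": -1},
  ],
)

```text
time: 10.62
eef_pos: [0.4745, -0.0288, 0.0376]
orientation: [0.172, 0.985, -0.0, -0.0]
ft_force: [0.1, 0.3, 0.6]
opening: 0.0002
```

Emit:
step_arm(
  deltas=[
    {"xyz": [0,0,0],"turn": [0,0,0],"jaw": -1},
    {"xyz": [0,0,0],"turn": [0,0,0],"jaw": -1},
  ],
)

```text
time: 10.78
eef_pos: [0.4741, -0.0287, 0.0378]
orientation: [0.169, 0.986, -0.0, -0.001]
ft_force: [0.3, 0.0, 0.3]
opening: 0.0002
```

```bash
python3 tips.py 8; python3 rim.py 8
python3 - <<'E'
import cv2
p=cv2.imread('pics/side8.png')[205:275,240:310];cv2.imwrite('pics/f8.png',cv2.resize(p,None,fx=8,fy=8,interpolation=cv2.INTER_CUBIC))
E
```

```text
[ 0.47432492 -0.02868996  0.03813796] [-0.20481585 -0.18531042  1.06314172] -4.018382462959652e-05
0.03 5 [ 0.486 -0.037  0.034] [0.504 0.015 0.035]
0.035 116 [ 0.462 -0.055  0.035] [0.507 0.028 0.039]
0.075 7 [ 0.465 -0.039  0.077] [ 0.48  -0.034  0.078]
0.08 10 [ 0.463 -0.045  0.08 ] [ 0.485 -0.034  0.085]
0.085 23 [ 0.462 -0.046  0.085] [ 0.485 -0.034  0.09 ]
0.09 24 [ 0.463 -0.046  0.09 ] [ 0.484 -0.033  0.095]
0.095 25 [ 0.462 -0.046  0.095] [ 0.484 -0.032  0.1  ]
0.1 15 [ 0.464 -0.046  0.1  ] [ 0.477 -0.041  0.105]
0.105 4 [ 0.464 -0.047  0.105] [ 0.476 -0.042  0.107]
side rim 305 (array([0.60515265, 0.00909317]), np.float64(0.042259142801642294)) ((0.6048677563667297, 0.0107336500659585), 0.046447981148958206)
z [0.0900989  0.09228534]
```

View pics/f8.png

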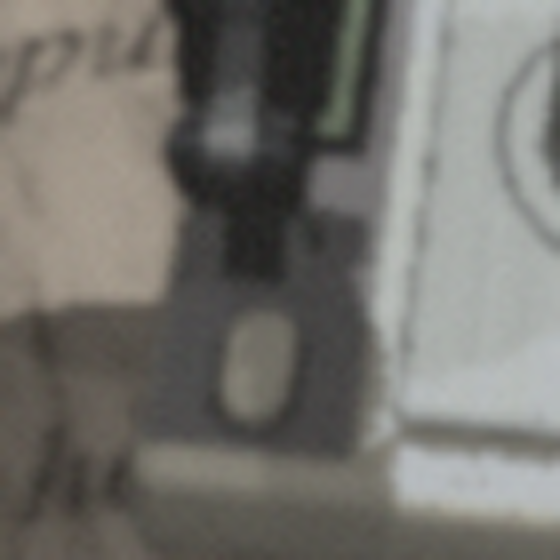

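Emit:
step_arm(
  deltas=[
    {"xyz": [0,0,0.3],"turn": [0,0,0],"jaw": -1},
    {"xyz": [0,0,0.3],"turn": [0,0,0],"jaw": -1},
    {"xyz": [0,0,0.3],"turn": [0,0,0],"jaw": -1},
    {"xyz": [0,0,0.2],"turn": [0,0,0],"jaw": -1},
    {"xyz": [0,0,0],"turn": [0,0,0],"jaw": -1},
    {"xyz": [0,0,0],"turn": [0,0,0],"jaw": -1},
  ],
)

```text
time: 11.33
eef_pos: [0.4739, -0.0286, 0.016]
orientation: [0.17, 0.985, -0.0, -0.0]
ft_force: [0.9, -0.0, 0.1]
opening: -0.0002
```

```bash
python3 tips.py 9;  python3 - <<'E'
import cv2
p=cv2.imread('pics/side9.png')[205:275,240:310];cv2.imwrite('pics/f9.png',cv2.resize(p,None,fx=8,fy=8,interpolation=cv2.INTER_CUBIC))
E
```

```text
[ 0.47413149 -0.02862391  0.0162309 ] [-0.5231478  -0.29207779  0.28696844] -7.339788693935067e-05
0.035 90 [ 0.462 -0.05   0.035] [0.507 0.021 0.04 ]
0.055 5 [ 0.464 -0.04   0.057] [ 0.483 -0.034  0.059]
0.06 11 [ 0.464 -0.043  0.061] [ 0.487 -0.027  0.065]
0.065 27 [ 0.463 -0.046  0.065] [ 0.487 -0.029  0.07 ]
0.07 21 [ 0.463 -0.046  0.07 ] [ 0.486 -0.031  0.075]
0.075 17 [ 0.463 -0.046  0.075] [ 0.482 -0.034  0.08 ]
0.08 9 [ 0.465 -0.046  0.08 ] [ 0.485 -0.034  0.085]
```

View pics/f9.png

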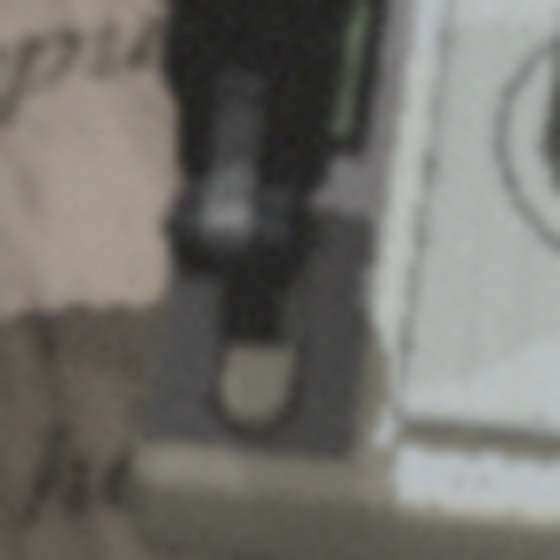

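Emit:
step_arm(
  deltas=[
    {"xyz": [-0.05,-0.08,0],"turn": [0,0,0],"jaw": -1},
    {"xyz": [0,0,0.1],"turn": [0,0,0],"jaw": -1},
    {"xyz": [0,0,0.1],"turn": [0,0,0],"jaw": -1},
    {"xyz": [0,0,0.1],"turn": [0,0,0],"jaw": -1},
    {"xyz": [0,0,0],"turn": [0,0,0],"jaw": -1},
  ],
)

```text
time: 11.8
eef_pos: [0.4743, -0.0304, 0.01]
orientation: [0.17, 0.985, -0.0, -0.0]
ft_force: [-0.0, 0.0, 0.9]
opening: 0.0002
```

Emit:
step_arm(
  deltas=[
    {"xyz": [0,0,0.1],"turn": [0,0,0],"jaw": -1},
    {"xyz": [0,0,0.1],"turn": [0,0,0],"jaw": -1},
    {"xyz": [0,0,0],"turn": [0,0,0],"jaw": -1},
  ],
)

```text
time: 12.05
eef_pos: [0.4744, -0.0304, 0.006]
orientation: [0.17, 0.985, -0.0, -0.0]
ft_force: [0.2, -0.0, -0.3]
opening: -0.0002
```

```bash
python3 tips.py 10;  python3 - <<'E'
import cv2
p=cv2.imread('pics/side10.png')[205:275,240:310];cv2.imwrite('pics/f10.png',cv2.resize(p,None,fx=8,fy=8,interpolation=cv2.INTER_CUBIC))
E
```

```text
[ 0.47437433 -0.03038695  0.00608014] [-0.71137379  0.29192142 -0.45538662] -3.911828176751868e-05
0.03 4 [ 0.48  -0.045  0.034] [0.505 0.018 0.035]
0.035 84 [ 0.461 -0.053  0.035] [0.511 0.014 0.039]
0.045 6 [ 0.462 -0.042  0.046] [ 0.483 -0.035  0.05 ]
0.05 9 [ 0.464 -0.048  0.051] [ 0.486 -0.035  0.055]
0.055 20 [ 0.464 -0.049  0.055] [ 0.485 -0.035  0.06 ]
0.06 23 [ 0.462 -0.048  0.06 ] [ 0.485 -0.036  0.065]
0.065 14 [ 0.464 -0.048  0.065] [ 0.477 -0.037  0.07 ]
0.07 11 [ 0.464 -0.048  0.07 ] [ 0.477 -0.044  0.073]
```

View pics/f10.png

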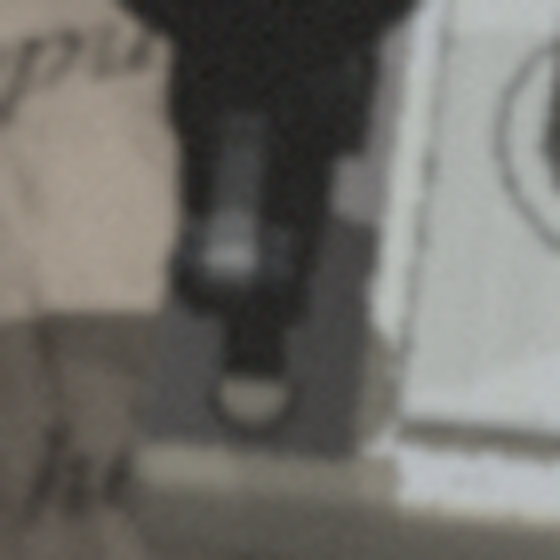

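Emit:
step_arm(
  deltas=[
    {"xyz": [0,0,0.05],"turn": [0,0,0],"jaw": -1},
    {"xyz": [0,0,0.05],"turn": [0,0,0],"jaw": -1},
    {"xyz": [0,0,0.05],"turn": [0,0,0],"jaw": -1},
    {"xyz": [0,0,0],"turn": [0,0,0],"jaw": -1},
  ],
)

```text
time: 12.43
eef_pos: [0.4747, -0.0304, 0.0033]
orientation: [0.17, 0.985, 0.0, 0.0]
ft_force: [-0.3, 0.5, 2.1]
opening: -0.0003
```

Emit:
step_arm(
  deltas=[
    {"xyz": [0,0,0.05],"turn": [0,0,0],"jaw": -1},
    {"xyz": [0,0,0.05],"turn": [0,0,0],"jaw": -1},
    {"xyz": [0,0,0],"turn": [0,0,0],"jaw": -1},
  ],
)

```text
time: 12.68
eef_pos: [0.4747, -0.0304, 0.0013]
orientation: [0.17, 0.985, 0.0, 0.0]
ft_force: [-1.2, 0.3, 4.4]
opening: 0.0
```

Emit:
step_arm(
  deltas=[
    {"xyz": [0,0,0.04],"turn": [0,0,0],"jaw": -1},
    {"xyz": [0,0,0],"turn": [0,0,0],"jaw": -1},
  ],
)

```text
time: 12.85
eef_pos: [0.4747, -0.0304, 0.0006]
orientation: [0.17, 0.985, 0.0, 0.0]
ft_force: [-0.8, 0.0, 6.1]
opening: 0.0001
```

Emit:
step_arm(
  deltas=[
    {"xyz": [0,0,0.03],"turn": [0,0,0],"jaw": -1},
    {"xyz": [0,0,0],"turn": [0,0,0],"jaw": -1},
  ],
)

```text
time: 13.02
eef_pos: [0.4747, -0.0304, 0.0004]
orientation: [0.17, 0.985, 0.0, 0.0]
ft_force: [-2.4, -0.8, 13.8]
opening: 0.0003
```

```bash
python3 tips.py 11;  python3 - <<'E'
import cv2
p=cv2.imread('pics/side11.png')[205:275,240:310];cv2.imwrite('pics/f11.png',cv2.resize(p,None,fx=8,fy=8,interpolation=cv2.INTER_CUBIC))
from h import *
print(r.state()['ft_force'],r.state()['eef_pos'])
E
```

```text
[ 4.74746241e-01 -3.03648985e-02  4.29944727e-04] [-2.59519013 -0.09173851 13.07375923] 0.0001767597690731562
0.035 64 [ 0.459 -0.05   0.035] [0.508 0.021 0.04 ]
0.04 5 [ 0.464 -0.042  0.042] [ 0.486 -0.036  0.045]
0.045 8 [ 0.464 -0.047  0.046] [ 0.481 -0.036  0.05 ]
0.05 23 [ 0.464 -0.048  0.05 ] [ 0.485 -0.034  0.054]
0.055 18 [ 0.464 -0.047  0.055] [ 0.485 -0.036  0.059]
0.06 18 [ 0.464 -0.048  0.06 ] [ 0.484 -0.04   0.065]
0.065 6 [ 0.465 -0.047  0.065] [ 0.473 -0.043  0.068]
[-2.59519013 -0.09173851 13.07375923] [ 4.74746241e-01 -3.03648985e-02  4.29944727e-04]
```

View pics/f11.png

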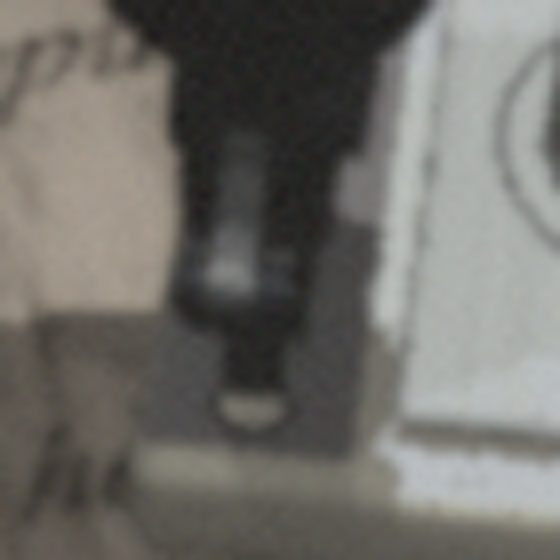

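The force followed the spring up to about 5 N, then jumped to 13 N within 0.2 mm. That is the hard stop, so the key is fully down. Releasing.

Emit:
step_arm(
  deltas=[
    {"xyz": [0,0,-0.1],"turn": [0,0,0],"jaw": -1},
    {"xyz": [0,0,-0.15],"turn": [0,0,0],"jaw": -1},
    {"xyz": [0,0,-0.3],"turn": [0,0,0],"jaw": -1},
    {"xyz": [0,0,-0.6],"turn": [0,0,0],"jaw": -1},
    {"xyz": [0,0,-0.8],"turn": [0,0,0],"jaw": -1},
    {"xyz": [0,0,-0.8],"turn": [0,0,0],"jaw": -1},
    {"xyz": [0,0,-0.8],"turn": [0,0,0],"jaw": -1},
    {"xyz": [0,0,-0.8],"turn": [0,0,0],"jaw": -1},
  ],
)

```text
time: 13.73
eef_pos: [0.4742, -0.0305, 0.0878]
orientation: [0.17, 0.985, -0.0, -0.0]
ft_force: [-0.3, 0.3, -0.1]
opening: -0.0001
```

Emit:
step_arm(
  deltas=[
    {"xyz": [0.5,0,-0.8],"turn": [0,0,0],"jaw": -1},
    {"xyz": [0.5,0,-0.8],"turn": [0,0,0],"jaw": -1},
    {"xyz": [0.5,0,-0.5],"turn": [0,0,0],"jaw": -1},
    {"xyz": [0.5,0,0],"turn": [0,0,0],"jaw": -1},
    {"xyz": [0,0,0],"turn": [0,0,0],"jaw": -1},
    {"xyz": [0,0,0],"turn": [0,0,0],"jaw": -1},
  ],
)

```text
time: 14.23
eef_pos: [0.4363, -0.0167, 0.1285]
orientation: [0.17, 0.985, 0.0, -0.0]
ft_force: [0.4, -0.3, 0.8]
opening: 0.0
```

```bash
python3 tips.py 12|head -1; python3 rim.py 12
```

```text
[ 0.43670672 -0.01695143  0.12840319] [ 0.6316289   0.21000626 -1.64924119] -8.987058748367398e-06
side rim 302 (array([0.60518643, 0.009129  ]), np.float64(0.04235000123055611)) ((0.6048262715339661, 0.009798075072467327), 0.045619044452905655)
z [0.09043179 0.09254073]
```

View pics/side12c.png

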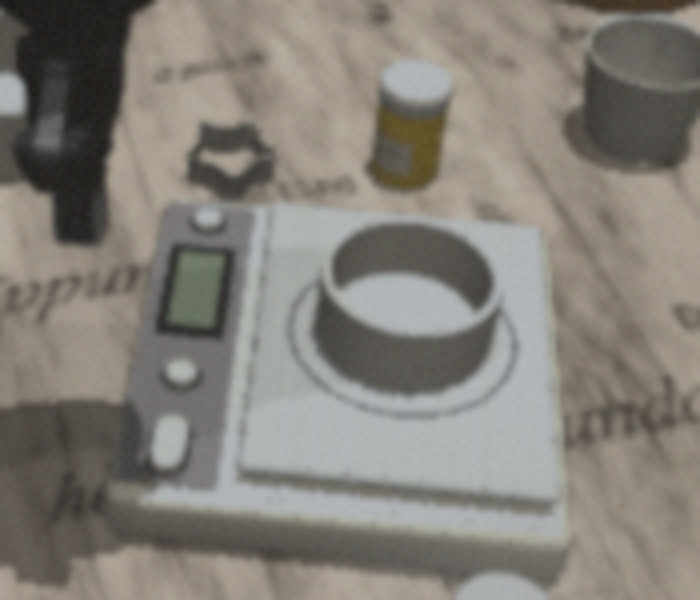

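The side view shows the dish upright and unmoved inside the ring at crop (405,310), the tare key back up at (170,443), and the fingers clear. Handing in.

```bash
python3 -c "
from cell import r
print(r.close_job(), r.state()['time'])"
```

```text
the job is handed in; nothing more can be done
the job is handed in; nothing more can be done
```

I pushed the smallest dish about 32 mm into the ring with the two half-open fingers. I backed the fingers off, pressed the tare key once to its stop, let it come back up and retreated. The job was handed in at about 14 s.

**Last checks:**
- **Dish:** in the last side picture it stands upright, about 1 mm from the ring's centre. It had not moved since before the key press.
- **Tare key:** the force rose from 4 to 6 N, then jumped to 13–14 N within 0.2 mm, which I read as the hard stop. The last side picture shows the key up again.
- **Rest of the scene:** the round keys, the yellow jar and the star cutter look undisturbed in that picture. It does not show the red jar or the round cutter. The arm did not work near either, but I did not check them at the end.

**What disagreed:**
- **Fingertip height:** the visible fingertips were about 40 mm higher than the reported tool position. I worked from camera heights and contact force instead.
- **Cameras:** the two differ by about 5 mm in y. I averaged them for absolute positions and checked the dish against the ring in the side view only.
- **Top camera:** the arm blocked most of its view at the end, so its dish fit is unreliable (4 mm off in y).
- **Network:** its top-view report for the tare key was wrong (it pointed at the yellow jar), and I did not use it.

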